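# Reset the spring-button length stop of a film jig

### The arm

A 6-joint arm with a two-finger parallel gripper is mounted at the origin on a cart in front of the work surface, level with it; the furniture and walls round the work are solid. World frame = base frame: x ahead of the robot, y to its left, z up, the work surface at z = 0. Lengths are in m, angles in rad, forces in N, time in s.
With the tool pointing down it reaches from about 0.3 to 0.875 m from the base axis. Payload 6.4 kg.
Tool frame: the origin (TCP) lies between the finger pads; the fingertips stand 22 mm ahead of it and the grasp point (between the pads) lies 3 mm ahead of it; z points along the fingers, y is the line along which they close (so a half turn about z gives the same grasp; the last joint's range is limited). The gripper opens to 85 mm and grips with 20 to 120 N. Pads are 22 mm wide; open, the fingers measure 114 mm over their backs; the gripper's body (76 mm by 85 mm) begins 54 mm behind the grasp point. The pads swing forward as they close: fully open they stand 13 mm farther back than shut.
Start: joints at [-0.206, 0.181, 1.607, -0, 1.354, -0.206], TCP at [0.575, 0, 0.253] pointing down, gripper open.
Joint ranges: [-2.99, 2.99], [-0.89, 2.07], [0.3, 2.58], [-1.14, 4.28], [0, 2.63], [-3.12, 3.12]. Speed limits (rad/s): [2.57, 2.57, 3.01, 3.14, 3.14, 3.14].

### API

Orientations are given as a unit quaternion [w, x, y, z].
In Python, from bench import ctrl, imaging, workorder gives the robot as it stands.
- The arm moves only by the shell command python3 -m pendant 'ROWS' [OPENING]. ROWS is JSON, a list of rows, each a list of 4 numbers: the shift along the tool's x, y, z in cm, then the turn about the tool's z in degrees. In form: [[dx, dy, dz, roll], ...]. A call has 1 to 12 rows; each row is the pose to reach, as a shift and turn from the pose commanded when the call began, along the tool's axes at that moment; what a row does not reach only later rows make up. A row lasts 1/12 s, in which the tool goes at most 41.7 mm and 7.16 degrees, less where a joint would pass 70% of its speed; a pose out of reach is approached as far as the arm can. A call with a gripper value outside its range is refused whole. OPENING is the opening, from 0 (shut) to 1 (fully open), set as the call begins (- or left out, the last holds). The fingers move at their own pace and stop on an object; the grip force is fixed at half the most. Time passes only in rows, so rows that repeat a pose let the fingers close. It gives the time, the measured TCP pose, the force, the opening and the grip force at its end, in the units of the state.
- ctrl.get_obs(): the state, without advancing time (a new reading comes with each control period).
- imaging.camera(name): name is "scene" or "side" or "wrist"; returns the picture (480x640x3 uint8, red, green, blue); there is no depth.
- imaging.camera_info(name): a dict with "K" (3x3 intrinsics, pixels), "T" (4x4, takes a point from camera to world coordinates); the wrist camera has in their place "tool_from_camera" (4x4, takes a point from camera to tool coordinates, whose origin is the TCP and whose axes are the flange's). Camera axes: x right, y up, looking along -z (the intrinsics and any distortion apply to the point x, -y, -z); pixel columns grow to the right and rows downward; lengths in m; the calibration is good to about 2 mm. A picture is of the moment at which its call begins: read the wrist's pose just before it. camera_info takes no time and is no camera call.
- workorder.hand_in(): hands the job in; it is judged then, once.
The state is a dict: "time_s": time; "q": joint angles; "dq": joint speeds; "joint_efforts": joint torques, N m; "eef_pos": TCP position; "eef_rot": TCP orientation; "wrist_force": force on the tool from outside, world axes, zero at the start; "torque": the same for the moment, N m; "opening": opening from 0.0 (shut) to 1.0 (fully open); "grasp_force": force on a finger pad.
Only numpy, scipy, OpenCV 4.12 (cv2) and the standard library are available. Lean on these libraries where they do the work, as an engineer would, in place of code of your own. Each camera call takes 0.05 s, during which the arm holds its last target. There are 200 camera calls.

### The job

Set the length stop of the film-cutting jig to the hole at the red sticker: squeeze in the two yellow spring buttons on opposite sides of its tube and slide the tube from hole to hole until the stop's pointer is at the red sticker (which is only stuck on roughly) and both buttons have snapped fully out through the holes there. Then let go, and do not disturb the other things on the bench.

Things in the scene. Friction and masses are not known exactly. Their poses are not given: they have to be found in the camera images.
- jig: the jig, fixed to the bench: grey base plate 345 x 90 mm, 8 mm thick, white scale strip along one side, white bed with end fence on the other, blue post (70 mm high) at the rear end. Origin on the bench below the two buttons; x runs along the tube towards stop and end fence, y across it towards the bed, z up. A steel inner tube fixed to the post carries the buttons, which never move along x.
- squeeze_point (a point): point on the tube's axis, 50 mm above the bench, midway between the two yellow buttons; fixed in the jig. A yellow stripe across the base plate lies below it. Closing on it across the tube (along the jig's y) with the fingers either side presses both buttons.
- stop (a joint): position in m of the sliding outer tube along the jig's x. Its five holes a side put the clicks about 28 mm apart, near -0.056, -0.028, 0, +0.028 and +0.056; it travels +-0.0615 and slides with about 2 N of friction between holes. It starts anywhere between -0.014 and +0.014, in the middle hole or beside it.
- tube_middle (a point): on the axis of the sliding outer tube, at its middle hole (above the jig's origin when the stop is at 0); x along the tube as in the jig. Square aluminium tube 30 x 30 mm, 2 mm wall, 35 to 65 mm above the bench, from 72 mm behind this point to 88 mm ahead, round holes 13.5 mm across and 28 mm apart in both sides; a dark line over the top marks each pair.
- blade_top (a point): middle of the top edge of the black stop blade on the tube's front end, 100 mm ahead of tube_middle, 42 mm above the bench. The blade is 6 mm thick and lies across the tube, from 43 mm on the scale side to 87 mm on the bed side; it is never nearer than 38 mm to the buttons along x.
- button_left (a joint): travel in m of the domed yellow spring button (12 mm across) on the jig's +y side: 0 fully out through a hole, 6 mm proud of the tube, which it then locks with 0.75 mm of play; 0.006 flush with the tube's outside (3 N); 0.008 under the wall. Pressed flush, it slips under the hole's edge when the tube is pushed along with about 8 to 12 N, then snaps out into the next hole and stops the tube.
- button_right (a joint): the same for the opposite button, on the jig's -y side
- pointer_tip (a point): tip of the small red pointer at the foot of the stop blade, on the scale side; it moves with the tube, 14 mm above the bench
- mark_red: flat red sticker, 16 mm across, 3 mm high, on the scale strip beside the pointer's path. Stuck on by hand: it only tells which of the two end clicks is meant (stop near -0.056 or +0.056) and lies up to 4 mm off it along the tube; the click itself is what counts. Origin at its centre; axes parallel to the jig's.
- mark_blue: the same sticker in blue at the other end click; not wanted
- swab_jar: glass jar with yellow lid, 56 mm across, 70 mm high, leave alone
- masking_tape: roll of masking tape, 96 mm across, 25 mm high, leave alone
- dropper_bottle: brown dropper bottle, 33 mm across, 102 mm high, leave alone
- solder_reel: black and white reel of solder, 48 mm across, 30 mm high, leave alone

How it is judged:
At the end, for the whole second after the job is handed in: the pointer stands within 8 mm of the red sticker along the tube, both buttons are out to within 2 mm of their full travel, and the tube is at rest (x of pointer_tip in the frame of mark_red between -0.008 and 0.008 m and value of joint each of button_left, button_right below 0.002 m and velocity of joint stop between -0.005 and 0.005 m/s); the robot touches nothing.
It fails at once if a bystander is moved more than 30 mm (distance of any of dropper_bottle, solder_reel, swab_jar, masking_tape from where it was at the start of the episode above 0.03 m).
It also fails if it takes over 42 s, if anything falls off the work surface, if the arm or the gripper's body presses on something with over 40 N, if the wrist force passes 120 N, or if a joint passes its speed limit or range.

## Working session

There is one attempt and no reset: what is moved stays moved. The work goes in short steps, Python scripts to look and compute and a shell command to move; the robot and the scene stay as the last step left them, time stands still between calls to the robot, and variables do not carry over. Pictures are saved under pics/ and viewed, at most 10 in all, crops included, and the job is handed in when it is done.

```bash
mkdir -p pics; cat > h.py <<'E'
import numpy as np, cv2
from bench import ctrl, imaging, workorder
from scipy.spatial.transform import Rotation as R
def snap(n,f):
    im=imaging.camera(n); cv2.imwrite('pics/'+f,im[...,::-1]); return im
def camT(n):
    i=imaging.camera_info(n)
    if 'T' in i: return np.array(i['K']),np.array(i['T']),i
    o=ctrl.get_obs(); w,x,y,z=o['eef_rot']; T=np.eye(4); T[:3,:3]=R.from_quat([x,y,z,w]).as_matrix(); T[:3,3]=o['eef_pos']
    return np.array(i['K']),T@np.array(i['tool_from_camera']),i
def px2w(n,u,v,z):
    K,T,i=camT(n); d=i.get('distortion',i.get('dist'))
    p=cv2.undistortPoints(np.array([[[u,v]]],float),K,None if d is None else np.array(d,float))[0,0]
    r=T[:3,:3]@np.array([p[0],-p[1],-1]); o=T[:3,3]; return o+r*(z-o[2])/r[2]
E
python3 - <<'E'
from h import *
for n in ['scene','wrist']:
    snap(n,n+'1.png'); i=imaging.camera_info(n); print(n,i.keys())
o=ctrl.get_obs();print(o['time_s'],o['eef_pos'],o['eef_rot'],o['opening'])
E
```

```text
scene dict_keys(['K', 'T'])
wrist dict_keys(['K', 'tool_from_camera'])
0.1 [5.74551035e-01 9.63258043e-05 2.52484788e-01] [-6.52157849e-04  7.07103799e-01  7.07109327e-01 -4.37904121e-04] 0.9934745496909857
```

View pics/scene1.png

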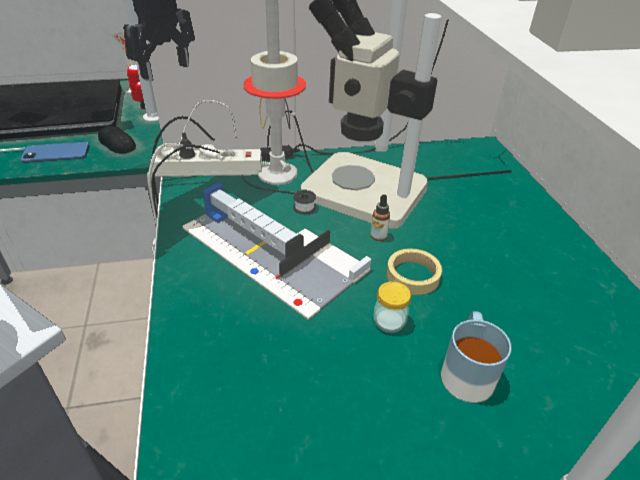

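View pics/wrist1.png

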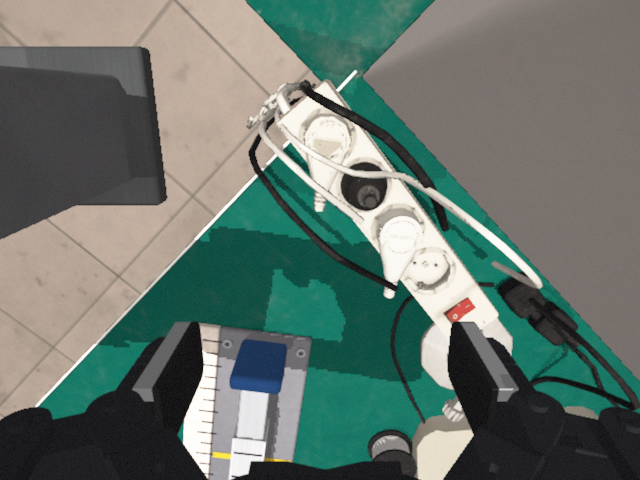

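The scene shows the red sticker at (298,302), towards the end fence, so the target is the +0.056 click. Blue is at (254,271), the base corners are near (183,225), (317,317) and (370,268), and the stripe is near (255,247). The wrist view shows the post at (259,365) and the stripe at (220,456).

```bash
python3 - <<'E'
from h import *
im=cv2.imread('pics/scene1.png'); cv2.imwrite('pics/c1.png',cv2.resize(im[170:330,170:380],None,fx=3.7,fy=3.7,interpolation=cv2.INTER_CUBIC))
for nm,u,v,z in [('rearscale',183,225,.008),('frontscale',317,317,.008),('frontbed',370,268,.008),('red',298,301,.003+.008),('blue',254,271,.011),('tape',414,270,.025),('jar',392,325,0),('dropper',379,235,0),('reel',304,208,0)]: print(nm,px2w('scene',u,v,z).round(4))
print('w post top',px2w('wrist',259,355,.07),'stripe',px2w('wrist',222,456,.008))
E
```

```text
rearscale [ 0.444 -0.132  0.008]
frontscale [ 0.4008 -0.4835  0.008 ]
frontbed [ 0.5534 -0.4955  0.008 ]
red [ 0.4091 -0.4392  0.011 ]
blue [ 0.4221 -0.3329  0.011 ]
tape [ 0.5777 -0.5687  0.025 ]
jar [ 0.4639 -0.5887  0.    ]
dropper [ 0.6552 -0.4587  0.    ]
reel [ 0.6408 -0.2864  0.    ]
w post top [ 0.51924099 -0.12210976  0.07      ] stripe [ 0.46181563 -0.29082719  0.008     ]
```

View pics/c1.png

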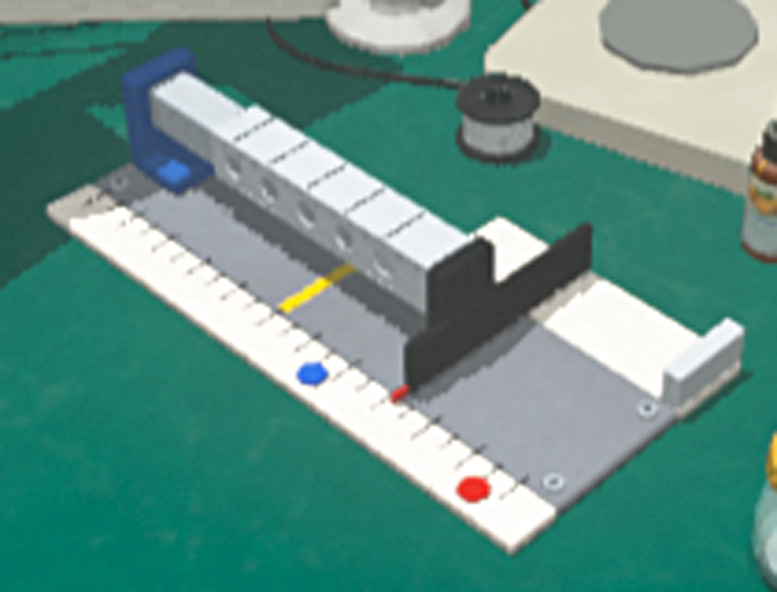

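```bash
python3 - <<'E'
from h import *
c=lambda u,v:(170+(u+.5)/3.7-.5,170+(v+.5)/3.7-.5)
L=[((235,140),(272,117)),((270,163),(307,141)),((307,186),(345,160)),((346,212),(385,187)),((386,237),(425,210))]
P=[]
for a,b in L:
    A=px2w('scene',*c(*a),.065);B=px2w('scene',*c(*b),.065);P.append((A+B)/2);print(A.round(4),B.round(4),P[-1].round(4))
d=P[4]-P[0];print(d,np.degrees(np.arctan2(d[1],d[0])),np.linalg.norm(d))
for nm,p,z in [('stripe scale end',(285,308),.008),('pointer',(398,395),.014),('red',(474,489),.011),('blue',(312,373),.011)]: print(nm,px2w('scene',*c(*p),z).round(4))
print(*[m.round(3) for m in camT('wrist')[:2]]); print(*[m.round(3) for m in camT('scene')[:2]])
E
```

```text
[ 0.4909 -0.2285  0.065 ] [ 0.5173 -0.2305  0.065 ] [ 0.5041 -0.2295  0.065 ]
[ 0.4867 -0.2556  0.065 ] [ 0.5119 -0.2586  0.065 ] [ 0.4993 -0.2571  0.065 ]
[ 0.4831 -0.2828  0.065 ] [ 0.5108 -0.2844  0.065 ] [ 0.4969 -0.2836  0.065 ]
[ 0.4783 -0.3113  0.065 ] [ 0.5051 -0.3144  0.065 ] [ 0.4917 -0.3129  0.065 ]
[ 0.4746 -0.3389  0.065 ] [ 0.5022 -0.3414  0.065 ] [ 0.4884 -0.3402  0.065 ]
[-0.01571723 -0.11064926  0.        ] -98.08452208418892 0.1117599692423507
stripe scale end [ 0.4542 -0.2883  0.008 ]
pointer [ 0.433  -0.3767  0.014 ]
red [ 0.4074 -0.4399  0.011 ]
blue [ 0.4232 -0.3319  0.011 ]
[[431.264   0.    324.989]
 [  0.    431.264 237.96 ]
 [  0.      0.      1.   ]] [[ 1.    -0.001  0.002  0.574]
 [ 0.     0.947  0.32   0.082]
 [-0.002 -0.32   0.947  0.374]
 [ 0.     0.     0.     1.   ]]
[[501.147   0.    311.588]
 [  0.    501.147 242.878]
 [  0.      0.      1.   ]] [[ 0.571  0.523 -0.633 -0.058]
 [-0.821  0.38  -0.426 -0.778]
 [ 0.018  0.763  0.646  0.628]
 [ 0.     0.     0.     1.   ]]
```

The crop shows the tube's middle mark at about (0.496,-0.284), with the tube heading near -98°. The stop is at about -0.009. I'll move there, with a wrist look on the way.

```bash
python3 -m pendant '[[-4,-1.5,0,4],[-8,-3.5,0,8],[-12,-5.5,0,8],[-16,-7,0,8],[-18,-7.9,0,8],[-18,-7.9,0,8],[-18,-7.9,0,8]]' 1; python3 - <<'E'
from h import *
snap('wrist','w2.png');o=ctrl.get_obs();print(o['eef_pos'])
E
```

```text
time_s: 0.68
eef_pos: [0.4953, -0.1813, 0.253]
eef_rot: [-0.0, 0.756, 0.655, 0.0]
wrist_force: [0.5, 0.3, 0.2]
opening: 0.999
grasp_force: 0.0
[ 0.4957249  -0.18011343  0.25297516]
```

View pics/w2.png

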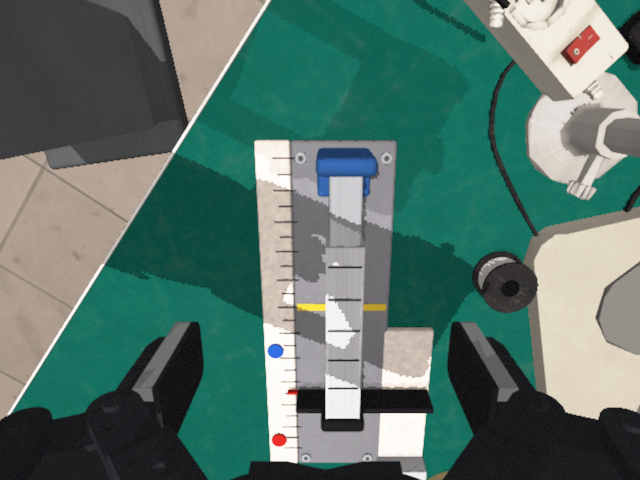

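The wrist view shows the tube's hole marks at v = 267, 300, 331, 360 and 388 (u about 345), and the stripe at v = 307 (u 297–386). The pointer is at (292,392), and red is at (279,440).

```bash
python3 - <<'E'
from h import *
e=np.array([-.14,-.99]);n=np.array([.99,-.14])
for nm,u,v,z in [('m1',345,267,.065),('m2',345,299.5,.065),('m3',345,330.5,.065),('m4',344,360,.065),('m5',344,388,.065),('s1',297,307,.008),('s2',386,307,.008),('ptr',292,392,.014),('red',279,440,.011),('blue',276,351,.011)]:
    p=px2w('wrist',u,v,z)[:2]; print(nm,p.round(4),'along',(p@e).round(4),'across',(p@n).round(4))
p=np.array(ctrl.get_obs()['eef_pos'][:2]);print(p@e,p@n)
E
```

```text
m1 [ 0.5036 -0.2281] along 0.1553 across 0.5305
m2 [ 0.5001 -0.2559] along 0.1833 across 0.5309
m3 [ 0.4966 -0.2838] along 0.2114 across 0.5313
m4 [ 0.4922 -0.3116] along 0.2396 across 0.5309
m5 [ 0.4886 -0.3394] along 0.2676 across 0.5313
s1 [ 0.4528 -0.2862] along 0.2199 across 0.4883
s2 [ 0.5364 -0.298 ] along 0.2199 across 0.5728
ptr [ 0.4333 -0.3765] along 0.312 across 0.4817
red [ 0.4091 -0.437 ] along 0.3754 across 0.4661
blue [ 0.4252 -0.3292] along 0.2663 across 0.467
0.10891081374985015 0.5159835285651654
```

```bash
python3 -m pendant '[[-3.5,0.5,0,0],[-7,1,2,0],[-10.4,1.5,4,0],[-10.4,1.5,8,0],[-10.4,1.5,12,0],[-10.4,1.5,15,0],[-10.4,1.5,18,0],[-10.4,1.5,20.2,0],[-10.4,1.5,20.2,0],[-10.4,1.5,20.2,0]]' 1 ; python3 -m pendant '[[0,0,0,0],[0,0,0,0],[0,0,0,0],[0,0,0,0],[0,0,0,0],[0,0,0,0],[0,0,0,0],[0,0,0,0]]' 0; python3 - <<'E'
from h import *
snap('side','s3.png')
E
```

```text
time_s: 1.57
eef_pos: [0.4963, -0.283, 0.0501]
eef_rot: [-0.002, 0.754, 0.657, -0.0]
wrist_force: [0.1, 0.9, 0.5]
opening: 1.001
grasp_force: 0.0
time_s: 2.23
eef_pos: [0.4955, -0.2853, 0.0528]
eef_rot: [-0.001, 0.755, 0.656, -0.001]
wrist_force: [-8.0, 1.6, 11.6]
opening: 0.34
grasp_force: 59.1
```

View pics/s3.png

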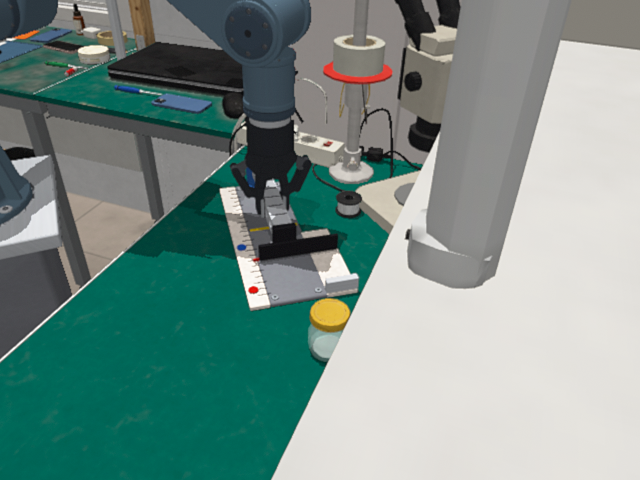

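The side view shows the gripper closed on the tube at mid-length. The opening of 0.34 (29 mm) matches the tube's width. I'll drag it towards +x.

```bash
python3 -m pendant '[[-0.3,0,0,0],[-0.6,0,0,0],[-0.9,0,0,0],[-1.2,0,0,0],[-1.5,0,0,0],[-1.8,0,0,0],[-2.1,0,0,0],[-2.4,0,0,0],[-2.7,0,0,0],[-3,0,0,0],[-3.2,0,0,0],[-3.3,0,0,0]]' | egrep 'time|pos|force|open'; python3 -m pendant '[[-0.1,0,0,0],[-0.2,0,0,0],[-0.3,0,0,0],[-0.4,0,0,0],[-0.5,0,0,0],[-0.5,0,0,0],[-0.5,0,0,0]]' | egrep 'time|pos|force'; python3 - <<'E'
from h import *
p=np.array(ctrl.get_obs()['eef_pos'][:2]);print(p@[-.14,-.99])
E
```

```text
time_s: 3.28
eef_pos: [0.4908, -0.3184, 0.0528]
wrist_force: [-7.8, 2.1, 11.8]
opening: 0.344
grasp_force: 58.9
time_s: 3.87
eef_pos: [0.4902, -0.3224, 0.0528]
wrist_force: [-7.8, 5.2, 12.9]
grasp_force: 59.2
0.2505908456001924
```

```bash
python3 -m pendant '[[-0.1,0,0,0],[-0.15,0,0,0],[-0.15,0,0,0],[-0.15,0,0,0]]' | egrep 'time|pos|force'; python3 - <<'E'
from h import *
p=np.array(ctrl.get_obs()['eef_pos'][:2]);print(p@[-.14,-.99])
E
```

```text
time_s: 4.2
eef_pos: [0.4901, -0.3226, 0.0528]
wrist_force: [-7.0, 10.6, 15.9]
grasp_force: 59.5
0.2507829663131459
```

```bash
python3 -m pendant '[[0,0,0,0],[0,0,0,0],[0,0,0,0],[0,0,0,0],[0,0,-0.2,0],[1,0,-0.2,0],[2,0,-0.2,0],[3,0,-0.2,0],[3.2,0,-0.2,0],[3.2,0,-0.2,0],[3.2,0,-0.2,0]]' 1; python3 - <<'E'
from h import *
p=np.array(ctrl.get_obs()['eef_pos'][:2]);print(p@[-.14,-.99])
im=imaging.camera('wrist');cv2.imwrite('pics/w4.png',im[...,::-1])
im=imaging.camera('scene');cv2.imwrite('pics/s4.png',cv2.resize(im[170:330,170:380,::-1],None,fx=3.7,fy=3.7,interpolation=cv2.INTER_CUBIC))
E
```

```text
time_s: 5.12
eef_pos: [0.4956, -0.2921, 0.0533]
eef_rot: [0.0, 0.754, 0.656, -0.0]
wrist_force: [-0.3, -0.8, 0.1]
opening: 1.0
grasp_force: 0.0
0.2197873500868642
```

View pics/s4.png

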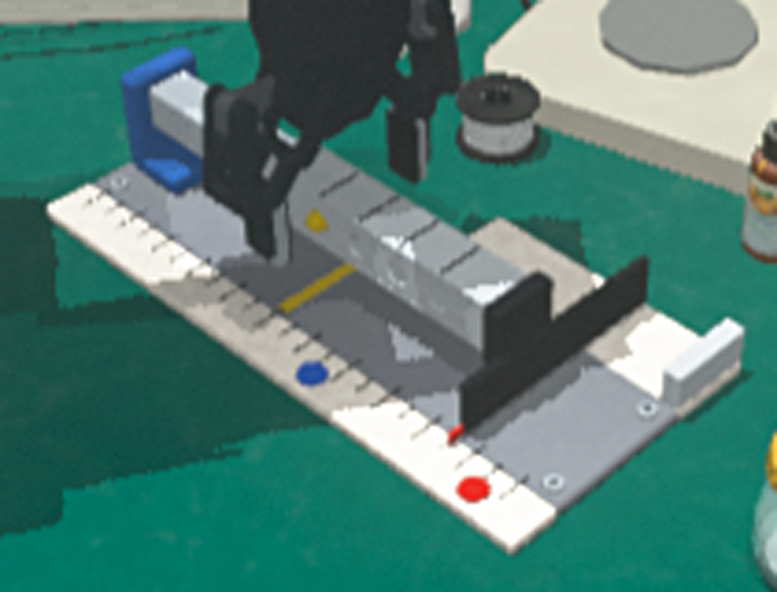

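The crop shows the near button snapped out at (317,221) and the pointer at (455,434), one hole short of red at (474,489). I'll squeeze and drag again.

```bash
Z='egrep time|pos|force|open'; python3 -m pendant '[[0,0,0,0],[0,0,0,0],[0,0,0,0],[0,0,0,0],[0,0,0,0],[0,0,0,0],[0,0,0,0],[0,0,0,0]]' 0|$Z; python3 -m pendant '[[-0.3,0,0,0],[-0.6,0,0,0],[-0.9,0,0,0],[-1.2,0,0,0],[-1.5,0,0,0],[-1.8,0,0,0],[-2.1,0,0,0],[-2.3,0,0,0],[-2.4,0,0,0],[-2.4,0,0,0]]'|$Z;  python3 -m pendant '[[-0.1,0,0,0],[-0.2,0,0,0],[-0.3,0,0,0],[-0.4,0,0,0],[-0.5,0,0,0],[-0.5,0,0,0],[-0.5,0,0,0]]' | $Z; python3 - <<'E'
from h import *
p=np.array(ctrl.get_obs()['eef_pos'][:2]);print(p@[-.14,-.99])
E
```

```text
time_s: 5.88
eef_pos: [0.4945, -0.2926, 0.0537]
wrist_force: [-5.4, 0.1, 6.8]
opening: 0.339
grasp_force: 59.3
time_s: 6.72
eef_pos: [0.491, -0.3169, 0.0537]
wrist_force: [-7.9, -3.2, 3.5]
opening: 0.343
grasp_force: 58.7
time_s: 7.3
eef_pos: [0.4904, -0.3205, 0.0537]
wrist_force: [-6.4, 4.2, 8.4]
opening: 0.341
grasp_force: 59.2
0.24861837788157842
```

```bash
Z='egrep time|pos|force|open'; python3 -m pendant '[[-0.1,0,0,0],[-0.15,0,0,0],[-0.15,0,0,0],[-0.15,0,0,0]]'|$Z;  python3 -m pendant '[[0,0,0,0],[0,0,0,0],[0,0,0,0],[0,0,0,0],[0,0,0,0],[0,0,-2,0],[0,0,-5,0],[0,0,-9,0],[0,0,-13,0],[4,0,-15,0],[8,0,-15,0],[10,0,-15,0]]' 1| $Z; python3 - <<'E'
from h import *
im=imaging.camera('scene');cv2.imwrite('pics/s5.png',cv2.resize(im[170:330,170:380,::-1],None,fx=3.7,fy=3.7,interpolation=cv2.INTER_CUBIC))
snap('wrist','w5.png')
E
```

```text
time_s: 7.63
eef_pos: [0.4904, -0.3207, 0.0537]
wrist_force: [-5.9, 9.5, 11.3]
opening: 0.339
grasp_force: 59.5
time_s: 8.63
eef_pos: [0.5061, -0.2215, 0.2056]
wrist_force: [0.0, 0.1, -1.4]
opening: 0.998
grasp_force: 0.0
```

View pics/s5.png

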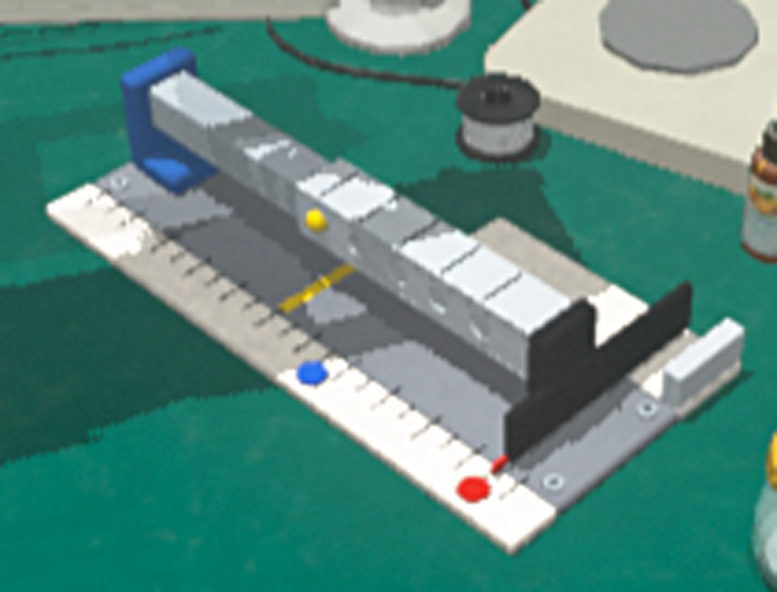

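View pics/w5.png

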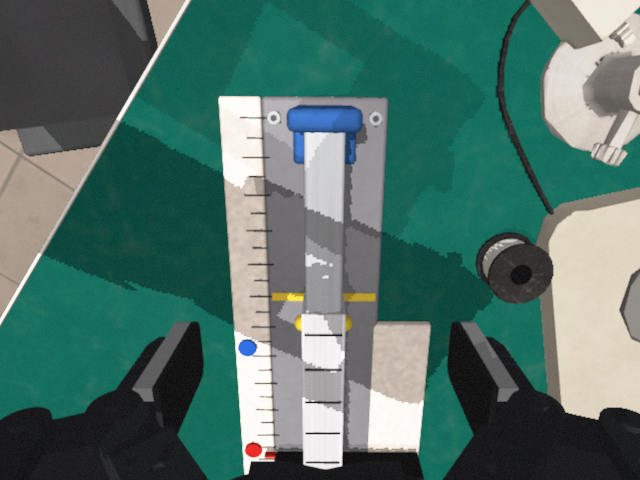

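The scene crop shows the pointer at (500,463), level with the red sticker along the tube. In the wrist view both buttons stand out evenly, at (298,323) and (349,323), in the rearmost hole. The gripper is clear, so I'm handing in.

```bash
python3 -c "
from bench import workorder
print(workorder.hand_in())"
```

```text
the job is handed in; nothing more can be done
None
```

The stop is set to the click at the red sticker (+0.056). The last pictures show both buttons out and the gripper clear. The job was handed in at about 9 s, and no verdict came back.

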